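# Lock the calibration-weight case and hold the key turned

## Task

Slide the grey cover of the blue weight case fully shut over the weights. Then take the blue-headed key out of the wooden stand, push it into the case's lock until its shoulder is seated, working it past the stiff pins with a little wiggling if it sticks, turn it a quarter turn clockwise (seen from above) and finish while still holding the key turned, because the lock springs back when let go. Leave the yellow-headed key in the stand and do not disturb the jar and beakers.

Things in the scene. Friction and masses are not known exactly. Their poses are not given: they have to be found in the camera images.
- weight_case: Blue steel case fixed to the bench, 104 (x) x 170 (y) x 64 mm high, origin at the centre of its underside. The lock block is its -y end, the open compartment with three cream-coloured weights is its +y part. The cover slides along the case's y axis.
- cover (a joint): Grey sliding cover of the case, 108 mm long in y, its top 61.5 mm above the bench. Value in m: 0 = fully shut against the lock block, 0.09 = fully open; it shuts by moving in the case's -y direction. It slides with about 1.5 N of friction and stays where it is left.
- cover_rib (a point): Centre of the top edge of the black upright rib on the cover, moving with it; the rib is 44 mm wide along the case's x, 10 mm thick along the case's y and stands 26 mm above the cover plate (its top edge 87.5 mm above the bench). It can be pinched from above across its thickness or pushed.
- keyhole (a point): Centre of the round brass lock plug's top face, 66 mm above the bench, 55 mm from the case's origin towards its -y end. Slot 17.2 mm along this x axis (turns with the plug; along the case's x at rest), 7.2 mm along y, 34 mm deep straight down, no chamfer. Two stiff spring pins 10 and 18 mm down in its broad sides make the key stick: press with 10 to 15 N and wiggle slightly.
- plug (a joint): Turn of the lock plug in rad: 0 = rest, grows clockwise seen from above, stops at 1.5 (a quarter turn). A spring turns it back towards 0 with up to about 0.11 N m, so it must be held. The key has about 0.1 rad of play in the slot.
- blue_key: Loose 60 g key with blue head, upright in the stand. Origin at the centre of the blade's lower tip, z up, x along its width. Blade 16 (x) x 6 (y) mm, 28 mm long, rounded tip; steel shoulder 22 x 9 mm from 28 to 33 mm; flat head 28 (x) x 9 (y) mm from 32 to 70 mm above the origin, to be pinched across its 9 mm. It fits the lock either way round (half-turn symmetric).
- blue_key_shoulder (a point): Underside of the blue key's shoulder on its axis, 28 mm above the blade tip. It rests on the lock plug's top face (on the keyhole point) when the key is seated.
- yellow_key: The same kind of key with a yellow head, 58 mm from the blue one in the stand; not to be used. Either key may be in either slot.
- key_stand: Wooden block fixed to the bench, 116 (x) x 46 (y) x 40 mm high, origin at the centre of its underside; two slots along its x axis, 29 mm either side of the centre, in which the keys stand with the shoulder on the block's top.
- white_jar: Loose white sample jar with white cap, 59 mm wide, 68 mm high, origin at the centre of its underside; a bystander.
- small_beaker: Loose small glass beaker, 51 mm wide, 59 mm high, origin at the centre of its underside; a bystander.
- beaker_100: Loose glass beaker, 60 mm wide, 71 mm high, origin at the centre of its underside; a bystander.
Not all that is in view belongs to the job. Of the things that look like the blue_key, the middle-sized one is meant. Of the things that look like the key_stand, take the one that is farthest from the robot's base at the start.

How it is judged:
On the way, in this order (a step that is already met when the one before it is completed fails the run):
1. the cover is slid fully shut while the blue key is still out of the lock (value of joint cover below 0.004 m and distance between blue_key_shoulder and keyhole above 0.04 m), for 0.2 s.
2. the blue key is seated in the lock, not yet turned, with the cover shut (z of blue_key_shoulder in the frame of keyhole below 0.004 m and distance between blue_key_shoulder and keyhole below 0.005 m and value of joint plug below 0.5 rad and value of joint cover below 0.004 m), for 0.1 s.
At the end, for the whole second after the job is handed in: Cover shut to within 4 mm; blue key seated (shoulder within 5 mm in height, 6 mm in all of the plug face, upright within 0.15 rad); plug turned more than 1.25 rad and kept there by fingers gripping the key (over 2 N); yellow key still in its stand (value of joint plug above 1.25 rad and value of joint cover below 0.004 m and z of blue_key_shoulder in the frame of keyhole below 0.005 m and distance between blue_key_shoulder and keyhole below 0.006 m and angle between blue_key's own z axis and vertical below 0.15 rad and contact force between the fingers and blue_key above 2 N and distance between yellow_key and key_stand below 0.04 m); the arm keeps its last pose, push and grip.
It fails at once if the yellow key is lifted out or displaced (more than 15 mm) (distance of yellow_key from where it was at the start of the episode above 0.015 m).
It fails at once if the white jar is displaced more than 30 mm (distance of white_jar from where it was at the start of the episode above 0.03 m).
It fails at once if the small beaker is displaced more than 30 mm (distance of small_beaker from where it was at the start of the episode above 0.03 m).
It fails at once if the larger beaker is displaced more than 30 mm (distance of beaker_100 from where it was at the start of the episode above 0.03 m).
It also fails if it takes over 64 s, if anything falls off the work surface, if the arm or the gripper's body presses on something with over 40 N, if the wrist force passes 120 N, or if a joint passes its speed limit or range.

## Robot

A 6-joint arm with a two-finger parallel gripper is mounted at the origin on a cart in front of the work surface, level with it; the furniture and walls round the work are solid. World frame = base frame: x ahead of the robot, y to its left, z up, the work surface at z = 0. Lengths are in m, angles in rad, forces in N, time in s.
With the tool pointing down it reaches from about 0.4 to 0.925 m from the base axis. Payload 3.4 kg.
Tool frame: the origin (TCP) lies at the very end of the fingers, on their centre line; the grasp point (between the pads) lies 19 mm behind it (robot.grip_depth is the distance from the TCP to the grasp point, in m); z points along the fingers, y is the line along which they close (so a half turn about z gives the same grasp; the last joint's range is limited). The gripper opens to 85 mm and grips with 20 to 120 N. Pads are 22 mm wide; open, the fingers measure 114 mm over their backs; the gripper's body (76 mm by 85 mm) begins 54 mm behind the grasp point. The pads swing forward as they close: fully open they stand 13 mm farther back than shut.
Start: joints at [1.147, 0.307, 1.506, -0, 1.328, -0.073], TCP at [0.198, 0.54, 0.231] pointing down, gripper open.
Joint ranges: [-3.12, 3.12], [-1.05, 2.28], [0.14, 2.33], [-1.42, 4.57], [0.1, 2.73], [-2.68, 2.68]. Speed limits (rad/s): [2.57, 2.57, 3.14, 3.14, 3.14, 3.14].

## Interface

Orientations are given as a unit quaternion [x, y, z, w].
In Python, from workcell import robot, viewer gives the robot as it stands. The module is installed in compiled form; this text tells all that it offers.
- The arm moves only by the tool drive_tool, never from a script. Its argument "moves" is a list that holds one entry, the list of rows, each a list of 5 numbers: the shift along the tool's x, y, z in cm, then the turn about the tool's z in rad, then the finger opening in cm, from 0 to 8.54. In form: [[[tx, ty, tz, twist, claw], ...]]. A call has 1 to 12 rows; each row shifts and turns the commanded pose from where the row before left it, along the tool's axes as they then stand; what a row does not reach is not made up. A row lasts 1/12 s, in which the tool goes at most 41.7 mm and 7.16 degrees, less where a joint would pass 70% of its speed; a pose out of reach is approached as far as the arm can. A call is refused whole if a number of a shift passes 4.17 or a number of a turn 0.125, either way. A call with a gripper value outside its range is refused whole. The fingers move at their own pace and stop on an object; "newtons" is the grip in N (left out, the last holds). Time passes only in rows, so rows that do not move let the fingers close. It gives the time, the measured TCP pose, the force, the opening and the grip force at its end, in the units of the state.
- robot.state(): the state, without advancing time (a new reading comes with each control period).
- viewer.snapshot(name): name is "side" or "top" or "wrist"; returns (picture, depth): 384x512x3 uint8, red, green, blue; 384x512 float32, m along the optical axis (not along the pixel's ray), 0 where there is no reading.
- viewer.camera_info(name): a dict with "K" (3x3 intrinsics, pixels), "k1" (the pictures are not rectified: a ray, as slopes to the right and down, at radius r is drawn at 1 + k1 r^2 times it, then the intrinsics apply), "R" (3x3) and "t" (3): a world point X has camera coordinates R X + t. Camera axes: x right, y down, z forward; pixel columns grow to the right and rows downward; lengths in m; the calibration is good to about 2 mm. A picture is of the moment at which its call begins: read the wrist's pose just before it. camera_info takes no time and is no camera call; for the wrist camera it gives the pose at the moment of the call.
- robot.job_done(): hands the job in; it is judged then, once.
The state is a dict: "time": time; "qpos": joint angles; "dq": joint speeds; "effort": joint torques, N m; "eef_pos": TCP position; "ee_rot": TCP orientation; "contact_force": force on the tool from outside, world axes, zero at the start; "moment": the same for the moment, N m; "width": opening from 0.0 (shut) to 1.0 (fully open); "grip_force": force on a finger pad.
Only numpy, scipy, OpenCV 4.12 (cv2) and the standard library are available. Lean on these libraries where they do the work, as an engineer would, in place of code of your own. Each camera call takes 0.05 s, during which the arm holds its last target. There are 200 camera calls.

## Working session

There is one attempt and no reset: what is moved stays moved. The work goes in short steps, Python scripts to look and compute and a tool call to move; the robot and the scene stay as the last step left them, time stands still between calls to the robot, and variables do not carry over. Pictures are saved under pics/ and viewed, at most 10 in all, crops included, and the job is handed in when it is done.

Besides the shell and the picture viewer there is one more tool, called after "Call:" as name([rows], argument=value, ...), one row to a line, values as JSON. drive_tool: Moves the arm, as the interface text tells. Its arguments: {"type":"object","properties":{"moves":{"type":"array"},"newtons":{"type":"number"}},"required":["moves"]}

```bash
mkdir -p pics
cat > h.py <<'E'
import numpy as np, cv2, json
from workcell import robot, viewer
def snap(n):
    c=viewer.camera_info(n); p,d=viewer.snapshot(n); return p,d,c
def save(n,p,f=1): cv2.imwrite('pics/'+n+'.png',cv2.resize(p[...,::-1],None,fx=f,fy=f))
def rays(c,uv):
    K=np.array(c['K'],float);uv=np.atleast_2d(np.array(uv,float))
    s=cv2.undistortPoints(uv.reshape(-1,1,2),K,np.array([c['k1'],0,0,0.]))[:,0]
    R=np.array(c['R']);t=np.array(c['t'])
    return -R.T@t, np.c_[s,np.ones(len(s))]@R
def onplane(c,uv,z):
    o,d=rays(c,uv); return o+d*((z-o[2])/d[:,2])[:,None]
def depthpt(c,uv,D):
    o,d=rays(c,uv); uv=np.atleast_2d(uv).astype(int); return o+d*D[uv[:,1],uv[:,0]][:,None]
def two(c1,uv1,c2,uv2):
    o1,d1=rays(c1,uv1);o2,d2=rays(c2,uv2);out=[]
    for a,b in zip(d1,d2):
        s=np.linalg.lstsq(np.c_[a,-b],o2-o1,rcond=None)[0]
        p,q=o1+s[0]*a,o2+s[1]*b; out.append(np.r_[(p+q)/2,np.linalg.norm(p-q)])
    return np.array(out)
E
python3 - <<'E'
from h import *
np.set_printoptions(precision=4,suppress=True)
for n in('top','side'):
    p,d,c=snap(n); save(n+'0',p,1.55); np.savez(n+'0.npz',p=p,d=d,**c)
    print(n,c['t'],-np.array(c['R']).T@c['t'],c['K'][0],c['k1'])
print(robot.state())
E
```

```text
top [-0.0083  0.5754  0.9145] [ 0.418  -0.0358  0.9958] [347.2192   0.     254.9918] -0.05899005100799273
side [-0.5167  0.1475  0.6523] [ 0.1811 -0.7254  0.3939] [373.5784   0.     257.5121] -0.09657981708973493
{'time': 0.1, 'qpos': array([ 1.1465,  0.3075,  1.5075,  0.    ,  1.3284, -0.0735]), 'dq': array([-0.0005, -0.0026, -0.0022,  0.0009,  0.0003, -0.0003]), 'effort': array([ -0.0002, -45.8531, -25.2611,  -0.0001,   0.0057,  -0.    ]), 'eef_pos': array([0.1974, 0.5394, 0.2305]), 'ee_rot': array([ 0.1745,  0.9847, -0.0009, -0.0002]), 'contact_force': array([-0.3017,  0.637 , -0.8287]), 'moment': array([0.0086, 0.0116, 0.0355]), 'grip_force': 0.0, 'width': 0.9966271453123116}
```

View pics/top0.png

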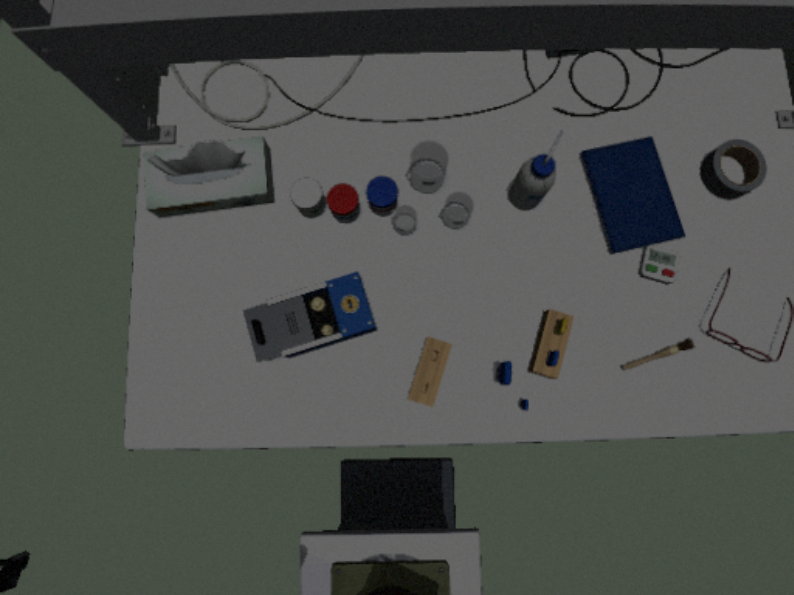

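View pics/side0.png

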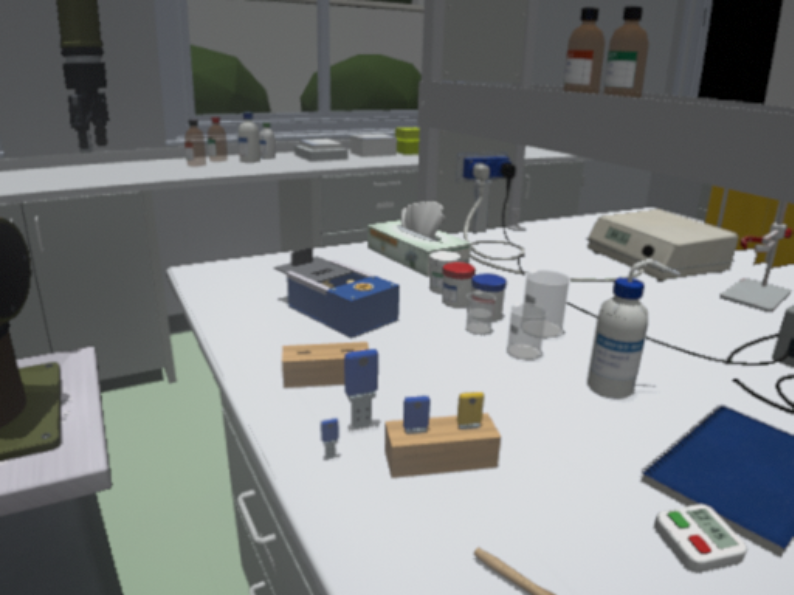

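The top view shows the case with lock plug at about (226,196) and rib at (166,214) in native pixels. The stand with keys is on the right: blue head (356,230), yellow (363,210). The side view shows the same middle-sized blue key in the far stand at (269,266), yellow at (303,265). The smaller and larger blue keys and the keyless stand are decoys.

Run:
```python
from h import *
np.set_printoptions(precision=4,suppress=True)
V={n:dict(np.load(n+'0.npz')) for n in('top','side')}
def comps(n,lo,hi,roi,mn=8):
    p=V[n]['p'];h=cv2.cvtColor(p,cv2.COLOR_RGB2HSV);m=cv2.inRange(h,lo,hi)
    x0,y0,x1,y1=roi;k=np.zeros_like(m);k[y0:y1,x0:x1]=m[y0:y1,x0:x1]
    N,l,s,c=cv2.connectedComponentsWithStats(k)
    return [(s[i],c[i],np.argwhere(l==i)[:,::-1]) for i in range(1,N) if s[i][4]>=mn]
B=((100,110,25),(130,255,255));Y=((20,110,40),(35,255,255));W=((8,60,60),(20,190,255))
for n,roi in(('top',(230,180,400,280)),('side',(180,210,340,320))):
  for nm,r in(('blue',B),('yel',Y),('wood',W)):
    for s,c,px in comps(n,*r,roi):
        P=depthpt(V[n],px,V[n]['d']); top=P[P[:,2]>np.percentile(P[:,2],60)]
        print(n,nm,s,c,'med',np.median(P,0),'top',top.mean(0),'zmax',np.percentile(P[:,2],95))
# case
for n,roi in(('top',(150,160,250,240)),('side',(180,150,270,220))):
  for nm,r in(('blue',B),('brass',((12,70,60),(32,255,255)))):
    for s,c,px in comps(n,*r,roi):
        P=depthpt(V[n],px,V[n]['d']);print(n,nm,s,c,np.median(P,0))
p=V['top']['p'];d=V['top']['d']
g=np.array([[u,v] for v in range(160,245) for u in range(145,255)]);P=depthpt(V['top'],g,d)
for a,b in((.075,.1),(.055,.07)):
    q=P[(P[:,2]>a)&(P[:,2]<b)];r=cv2.minAreaRect((q[:,:2]*1000).astype(np.float32));print(a,b,len(q),q.mean(0),r)
z=[P[:,2]]; print(np.histogram(P[:,2],bins=np.arange(-.01,.11,.01)))
save('case_top',cv2.convertScaleAbs(p[160:245,145:255],alpha=1.8),6)
save('stand_top',cv2.convertScaleAbs(p[190:270,300:390],alpha=1.8),6)
```

```text
top blue [230 180  13  35 247] [233.9636 200.1579] med [0.5365 0.0365 0.0636] top [0.5387 0.0347 0.084 ] zmax 0.06634385728209456
top blue [355 227   5   9  28] [357.3571 231.0357] med [ 0.4494 -0.2884  0.0803] top [ 0.4465 -0.2884  0.0826] zmax 0.08307481285153076
top blue [324 233   6  15  71] [326.9014 240.3803] med [ 0.4279 -0.2038  0.0983] top [ 0.4298 -0.2049  0.1003] zmax 0.10127117175518235
top blue [337 258   4   7  17] [339.     261.1176] med [ 0.3717 -0.243   0.0484] top [ 0.3724 -0.2443  0.0501] zmax 0.05126532355798525
top yel [361 205   6  11  37] [363.4324 209.8649] med [ 0.5043 -0.3087  0.0807] top [ 0.5033 -0.3085  0.0824] zmax 0.08421369035630397
top wood [344 200  26  44 543] [355.989  221.9116] med [ 0.476  -0.2967  0.0399] top [ 0.4776 -0.2948  0.0514] zmax 0.04281721216974535
top wood [263 217  28  46 702] [276.7507 239.4402] med [ 0.4336 -0.0781  0.0395] top [ 0.4356 -0.0779  0.048 ] zmax 0.04233437676248325
side blue [223 226  20   7  83] [232.241  228.4217] med [ 0.4211 -0.2084  0.0957] top [ 0.4159 -0.2226  0.1062] zmax 0.0978592045751551
side blue [262 256 
[... 948 characters left out ...]
09 0.1019 0.0372]
side blue [212 179  44  16 295] [232.6508 186.1864] [0.5409 0.0502 0.0616]
side brass [239 150  17   8  52] [248.0385 153.0577] [0.7483 0.362  0.0412]
side brass [229 183  10   4  33] [233.8485 184.5152] [0.5509 0.0582 0.0636]
0.075 0.1 76 [0.5072 0.2149 0.0854] ((507.0868835449219, 216.24673461914062), (42.705039978027344, 11.612618446350098), 16.2650203704834)
0.055 0.07 2332 [0.5304 0.1337 0.0626] ((531.9103393554688, 131.92996215820312), (104.72508239746094, 216.72979736328125), 16.46314239501953)
(array([3340, 2911,  368,   83,   88,   75,  331, 2037,   17,   68,    0]), array([-0.01,  0.  ,  0.01,  0.02,  0.03,  0.04,  0.05,  0.06,  0.07,
        0.08,  0.09,  0.1 ]))
```

Call:
drive_tool([
  [[-3.1,-1.35,0,0,0],[-3.1,-1.35,0,0,0],[-3.1,-1.35,0,0,0],[-3.1,-1.35,0,0,0],[-3.1,-1.35,0,0,0],[-3.1,-1.35,0,0,0],[-3.1,-1.35,0,0,0],[-3.1,-1.35,0,0,0],[-3.1,-1.35,0,0,0],[-3.1,-1.35,0,0,0],[-3.1,-1.35,0,0,0],[-3.1,-1.35,0,0,0]],
], newtons=60)

```text
time: 1.1
eef_pos: [0.492, 0.2585, 0.2309]
ee_rot: [0.175, 0.985, -0.0, -0.0]
contact_force: [0.7, 0.7, 0.6]
width: 0.004
grip_force: 0.0
```

Call:
drive_tool([
  [[0,0,0,-0.106,0],[0,0,0,-0.106,0],[0,0,0,-0.106,0],[0,0,0,-0.106,0],[0,0,0,-0.106,0],[0,0,0,-0.106,0],[0,0,0,0,0],[0,0,0,0,0]],
])

```text
time: 1.77
eef_pos: [0.491, 0.2599, 0.2309]
ee_rot: [-0.141, 0.99, -0.0, -0.0]
contact_force: [-1.4, -0.6, -0.8]
width: 0.001
grip_force: 0.0
```

Run:
```python
from h import *
np.set_printoptions(precision=4,suppress=True)
p,d,c=snap('wrist'); s=robot.state(); save('w1',p,1.5); np.savez('w1.npz',p=p,d=d,**c)
from scipy.spatial.transform import Rotation as Ro
R=Ro.from_quat(s['ee_rot']).as_matrix();o=-c['R'].T@c['t']
print(s['eef_pos'],R,'cam in tool',R.T@(o-s['eef_pos']),'cam axes in tool',c['R']@R,c['K'],c['k1'],s['qpos'])
```

```text
[0.4911 0.2599 0.231 ] [[-0.9604 -0.2786 -0.0006]
 [-0.2786  0.9604 -0.0003]
 [ 0.0007 -0.0001 -1.    ]] cam in tool [ 0.0652 -0.0001 -0.1432] cam axes in tool [[-0.0009  1.     -0.0007]
 [-0.9658 -0.001  -0.2593]
 [-0.2593  0.0005  0.9658]] [[292.3212   0.     256.5683]
 [  0.     292.3212 192.0918]
 [  0.       0.       1.    ]] -0.009446650306158617 [ 0.4108  0.2805  1.5466 -0.      1.3152 -1.4423]
```

View pics/w1.png

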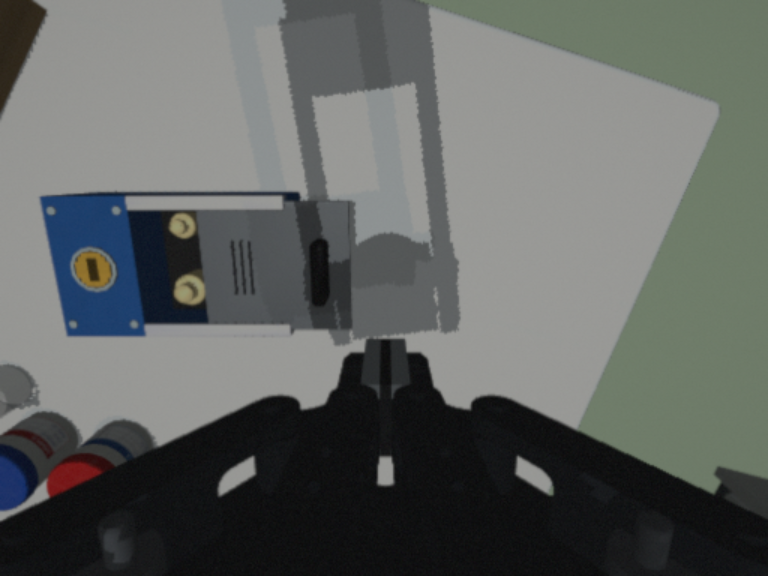

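The wrist view shows the keyhole slot at about (62,180) and the rib top at (213,181) native, with the closed fingers behind the rib.

```bash
cat >> h.py <<'E'
def keyhole(p,c,roi,z=.066,lo=(12,90,60),hi=(35,255,255)):
    h=cv2.cvtColor(p,cv2.COLOR_RGB2HSV);m=cv2.inRange(h,lo,hi);k=np.zeros_like(m);x0,y0,x1,y1=roi;k[y0:y1,x0:x1]=m[y0:y1,x0:x1]
    cs=cv2.findContours(k,cv2.RETR_EXTERNAL,cv2.CHAIN_APPROX_NONE)[0];ct=max(cs,key=cv2.contourArea)
    e=cv2.fitEllipse(ct); P=onplane(c,ct[:,0],z); e2=cv2.minEnclosingCircle((P[:,:2]*1000).astype(np.float32))
    return e,onplane(c,e[0],z)[0],e2
E
python3 - <<'E'
from h import *
np.set_printoptions(precision=4,suppress=True)
w=dict(np.load('w1.npz'));p,d=w['p'],w['d'];T=dict(np.load('top0.npz'))
e,k,e2=keyhole(p,w,(30,150,100,210));print(e,k,e2, depthpt(w,[e[0]],d))
et,kt,_=keyhole(T['p'],T,(218,186,235,206));print('top',et,kt,'two-view',two(w,[e[0]],T,[et[0]]))
# rib: dark pixels
g=cv2.cvtColor(p,cv2.COLOR_RGB2GRAY);m=np.zeros_like(g);m[150:215,195:225]=(g[150:215,195:225]<28)*255
px=np.argwhere(m)[:,::-1];P=depthpt(w,px,d);q=P[P[:,2]>.08];print(len(px),len(q),q.mean(0),cv2.minAreaRect((q[:,:2]*1000).astype(np.float32)))
b=cv2.inRange(cv2.cvtColor(p,cv2.COLOR_RGB2HSV),(100,110,40),(130,255,255));px=np.argwhere(b[120:230,20:100])[:,::-1]+[20,120]
P=depthpt(w,px,d);q=P[(P[:,2]>.06)&(P[:,2]<.068)];print(cv2.minAreaRect((q[:,:2]*1000).astype(np.float32)),np.median(q[:,2]))
E
```

```text
((61.59569549560547, 179.168701171875), (21.09047508239746, 25.13478660583496), 133.04466247558594) [0.5526 0.0579 0.066 ] ((552.784912109375, 57.94976043701172), 13.34224796295166) [[0.5539 0.0559 0.0626]]
top ((225.42245483398438, 195.62692260742188), (8.287032127380371, 8.915440559387207), 3.614025115966797) [0.5541 0.0581 0.066 ] two-view [[0.5535 0.0578 0.0656 0.0015]]
493 419 [0.5052 0.2171 0.0873] ((505.9645080566406, 216.7818145751953), (42.40194320678711, 9.81589126586914), 15.888531684875488)
((552.58984375, 58.89324188232422), (103.17179870605469, 61.46772384643555), 16.19488525390625) 0.06464841295545926
```

Call:
drive_tool([
  [[0,0,3.5,0,0],[0,0,3.5,0,0],[0,0,3.5,0,0],[0,0,3.5,0,0],[-0.2,0,2.1,0,0],[0,-1.5,0,0,0],[0,-1.2,0,0,0],[0,-0.8,0,0,0],[0,-0.8,0,0,0],[0,-0.8,0,0,0],[0,-0.8,0,0,0],[0,-0.8,0,0,0]],
])

```text
time: 2.82
eef_pos: [0.5128, 0.1958, 0.0712]
ee_rot: [-0.142, 0.99, 0.0, 0.001]
contact_force: [-0.7, 1.6, 0.9]
width: -0.002
grip_force: 0.9
```

Call:
drive_tool([
  [[0,-0.5,0,0,0],[0,-0.5,0,0,0],[0,0,0,0,0]],
])

```text
time: 3.07
eef_pos: [0.5143, 0.1908, 0.0712]
ee_rot: [-0.14, 0.99, 0.005, 0.0]
contact_force: [-5.4, 17.2, 2.8]
width: 0.003
grip_force: 9.2
```

Call:
drive_tool([
  [[0,-0.3,0,0,0],[0,0,0,0,0],[0,0,0,0,0]],
])

```text
time: 3.32
eef_pos: [0.5143, 0.1906, 0.0713]
ee_rot: [-0.14, 0.99, 0.006, 0.0]
contact_force: [-7.7, 25.2, 1.8]
width: -0.001
grip_force: 13.0
```

Call:
drive_tool([
  [[0,1.5,0,0,0],[0,1.0,0,0,0],[0,0,-4,0,0],[0,0,-4,0,0],[0,0,-4,0,0],[0,0,-3.5,0,0],[0,0,0,0,8],[0,0,0,0,8]],
])

```text
time: 3.98
eef_pos: [0.5108, 0.2078, 0.2284]
ee_rot: [-0.142, 0.99, 0.0, 0.004]
contact_force: [-0.2, -0.9, 0.6]
width: 0.27
grip_force: 0.0
```

Run:
```python
from h import *
np.set_printoptions(precision=4,suppress=True)
p,d,c=snap('wrist'); s=robot.state(); save('w2',p,1.5); np.savez('w2.npz',p=p,d=d,**c)
t,dt,ct=snap('top'); np.savez('top1.npz',p=t,d=dt,**ct); print(s['eef_pos'],s['qpos'],s['time'])
g=cv2.cvtColor(p,cv2.COLOR_RGB2GRAY)
px=np.argwhere(np.ones_like(g))[:,::-1];P=depthpt(c,px,d);q=P[(P[:,2]>.08)&(P[:,2]<.092)&(abs(P[:,0]-.52)<.04)&(abs(P[:,1]-.17)<.04)]
if len(q): print('rib',len(q),q.mean(0),cv2.minAreaRect((q[:,:2]*1000).astype(np.float32)))
P=depthpt(ct,px,dt);q=P[(P[:,2]>.078)&(P[:,2]<.095)&(abs(P[:,0]-.52)<.04)&(abs(P[:,1]-.17)<.04)]
if len(q): print('rib top',len(q),q.mean(0))
```

```text
[0.5092 0.2074 0.2262] [ 0.3105  0.2746  1.5679 -0.0009  1.2967 -1.5451] 4.0333
rib 445 [0.518  0.1734 0.0874] ((519.156005859375, 173.29954528808594), (43.360721588134766, 10.140538215637207), 16.268444061279297)
rib top 68 [0.5196 0.1715 0.0861]
```

View pics/w2.png

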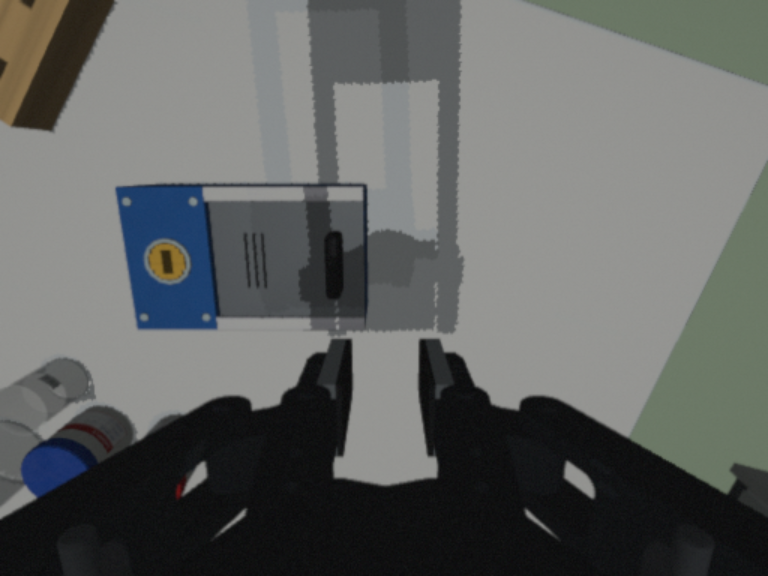

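The wrist view shows the cover flush against the lock block, with the rib at (222,176) and keyhole at (111,175) native. It also hit a hard stop at 25 N. Now to the stand.

Call:
drive_tool([
  [[1.19,-3.45,0,0,5],[1.19,-3.45,0,0,5],[1.19,-3.45,0,0,5],[1.19,-3.45,0,0,5],[1.19,-3.45,0,0,5],[1.19,-3.45,0,0,5],[1.19,-3.45,0,0,5],[1.19,-3.45,0,0,5],[1.19,-3.45,0,0,5],[1.19,-3.45,0,0,5],[1.19,-3.45,0,0,5],[1.19,-3.45,0,0,5]],
])

```text
time: 5.08
eef_pos: [0.4863, -0.231, 0.2229]
ee_rot: [-0.142, 0.99, 0.001, -0.002]
contact_force: [1.0, 0.2, -0.3]
width: 0.582
grip_force: 0.0
```

Call:
drive_tool([
  [[1.19,-3.45,0,0,5],[1.19,-3.45,0,0,5],[0,0,0,0.104,5],[0,0,0,0.104,5],[0,0,0,0.104,5],[0,0,0,0.104,5],[0,0,0,0.104,5],[0,0,0,0.104,5],[0,0,0,0,5],[0,0,0,0,5]],
])

```text
time: 5.92
eef_pos: [0.4837, -0.3021, 0.2234]
ee_rot: [0.167, 0.986, 0.001, -0.002]
contact_force: [0.6, -1.4, -0.5]
width: 0.583
grip_force: 0.0
```

Run:
```python
from h import *
np.set_printoptions(precision=4,suppress=True)
p,d,c=snap('wrist'); s=robot.state(); save('w3',p,1.5); np.savez('w3.npz',p=p,d=d,**c)
print(s['eef_pos'],s['ee_rot'],s['qpos'],s['time'],s['width'])
px=np.argwhere(np.ones(d.shape))[:,::-1];P=depthpt(c,px,d)
h=cv2.cvtColor(p,cv2.COLOR_RGB2HSV).reshape(-1,3)
for nm,lo,hi in(('blue',(100,110,25),(130,255,255)),('yel',(20,110,40),(35,255,255)),('wood',(8,60,60),(20,190,255))):
    m=cv2.inRange(h.reshape(384,512,3),lo,hi); N,l,st,ce=cv2.connectedComponentsWithStats(m)
    for i in range(1,N):
        if st[i][4]>60:
            q=P[(l==i).ravel()]; z=np.percentile(q[:,2],90); q=q[abs(q[:,2]-z)<.006]
            print(nm,st[i],'z',z,len(q),q.mean(0),cv2.minAreaRect((q[:,:2]*1000).astype(np.float32)))
```

```text
[ 0.4839 -0.3022  0.2237] [ 0.1672  0.9859  0.0006 -0.0014] [-0.6321  0.308   1.5247 -0.0002  1.312  -1.8668] 5.9667 0.5855294924991125
blue [270  42   9  23 130] z 0.05024892283914335 112 [ 0.3716 -0.244   0.049 ] ((371.1590270996094, -243.8131103515625), (6.1453537940979, 18.56767463684082), 81.30653381347656)
blue [320  67  28  45 961] z 0.10079038990511113 607 [ 0.4259 -0.2063  0.0993] ((426.0783996582031, -205.59494018554688), (12.646472930908203, 37.86988830566406), 84.1389389038086)
blue [252 130   8  28 214] z 0.08330337870246655 211 [ 0.448  -0.2903  0.082 ] ((447.9912109375, -290.3377685546875), (6.868788719177246, 25.91080093383789), 70.73888397216797)
blue [197 306  19  18 175] z 0.2968883785376621 19 [ 0.4701 -0.3122  0.297 ] ((469.93670654296875, -311.8539123535156), (4.199439525604248, 1.659559965133667), 86.26663970947266)
blue [125 338  23  26 340] z 0.013837267948428945 326 [ 0.681  -0.5552  0.0126] ((682.31103515625, -551.9265747070312), (29.18848991394043, 39.730201721191406), 12.176715850830078)
yel [251 181  12  34 293] z 0.08289549613043061 218 [ 0.5026 -0.3089  0.0815] ((503.2645568847656, -309.2274475097656), (8.283485412597656, 26.804981231689453), 70.84822082519531)
wood [ 413    0   62  117 5029] z 0.04184406518232507 4970 [ 0.4325 -0.0793  0.0408] ((434.550048828125, -80.03803253173828), (48.20326614379883, 112.18913269042969), 70.73390197753906)
wood [ 235  114   42  101 3524] z 0.04175024781035352 3503 [ 0.4718 -0.2982  0.0408] ((475.6462097167969, -299.6522521972656), (45.649314880371094, 114.58991241455078), 71.52507781982422)
wood [ 84 161  60  49 544] z 0.0148928502968473 540 [ 0.4442 -0.4785  0.0129] ((444.5350646972656, -475.91754150390625), (12.95616626739502, 94.24130249023438), 15.454459190368652)
```

View pics/w3.png

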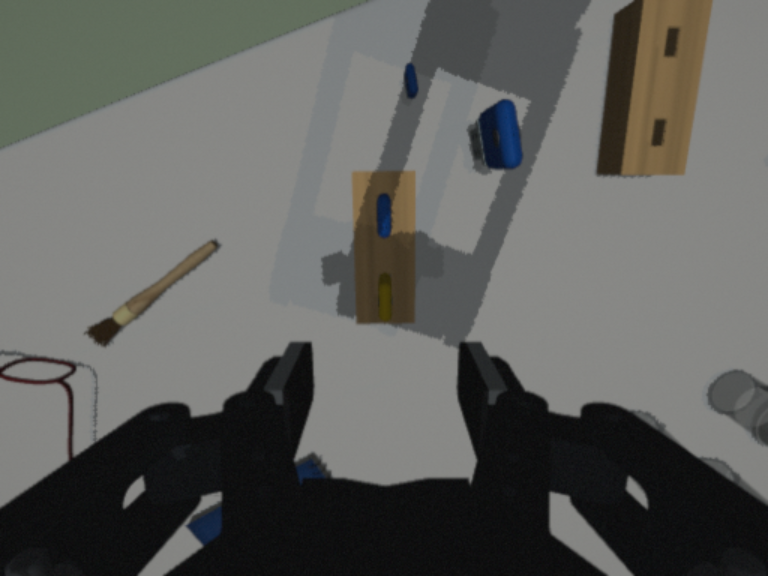

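The wrist view shows the blue key head at (256,144) native, centred between the fingers. The yellow key is at (257,198). Both keys' width runs along the stand, and the tool is aligned within half a degree.

Call:
drive_tool([
  [[1.9,0,0,0,4],[1.87,-0.06,0,0,4],[0,0,3.5,0,4],[0,0,3.5,0,4],[0,0,3.5,0,4],[0,0,3,0,4],[0,0,2,0,4],[0,0,1.95,0,4],[0,0,0,0,4],[0,0,0,0,4]],
])

```text
time: 6.8
eef_pos: [0.448, -0.2899, 0.0497]
ee_rot: [0.168, 0.986, 0.001, -0.002]
contact_force: [-0.0, 0.4, -0.0]
width: 0.465
grip_force: 0.0
```

Call:
drive_tool([
  [[0,0,0,0,0.5],[0,0,0,0,0.5],[0,0,0,0,0.5],[0,0,0,0,0.5],[0,0,0,0,0.5],[0,0,0,0,0.5]],
], newtons=60)

```text
time: 7.3
eef_pos: [0.45, -0.2914, 0.0523]
ee_rot: [0.169, 0.986, -0.001, 0.001]
contact_force: [0.2, 0.5, 6.5]
width: 0.093
grip_force: 60.6
```

Call:
drive_tool([
  [[0,0,-0.5,0,0.5],[0,0,-1,0,0.5],[0,0,-2,0,0.5],[0,0,-3,0,0.5],[0,0,-3,0,0.5],[0,0,-3,0,0.5],[0,0,-3,0,0.5],[0,0,-1,0,0.5],[0,0,0,0,0.5]],
])

```text
time: 8.05
eef_pos: [0.4504, -0.2918, 0.2195]
ee_rot: [0.169, 0.986, -0.002, 0.003]
contact_force: [0.1, -0.3, -0.9]
width: 0.096
grip_force: 59.6
```

Run:
```python
from h import *
np.set_printoptions(precision=4,suppress=True)
p,d,c=snap('wrist'); s=robot.state();  np.savez('w4.npz',p=p,d=d,**c)
q,dq,cq=snap('side'); np.savez('s4.npz',p=q,d=dq,**cq)
print(s)
im=np.hstack([p[180:330,150:362], cv2.convertScaleAbs(q[100:250,130:330],alpha=1.4)]); save('w4',im,1.9)
```

```text
{'time': 8.1, 'qpos': array([-0.6534,  0.2617,  1.6115, -0.0001,  1.2654, -1.8855]), 'dq': array([-0.001 ,  0.0382,  0.0567, -0.0017, -0.0129, -0.0005]), 'effort': array([  0.0267, -43.9668, -25.7346,   0.0001,   0.0488,  -0.0003]), 'eef_pos': array([ 0.4493, -0.2909,  0.2172]), 'ee_rot': array([ 0.1685,  0.9857, -0.0007,  0.0013]), 'contact_force': array([-0.2433,  0.8433, -0.5386]), 'moment': array([-0.0196,  0.0084, -0.0021]), 'grip_force': 59.609225392341614, 'width': 0.09183491151716609}
```

View pics/w4.png

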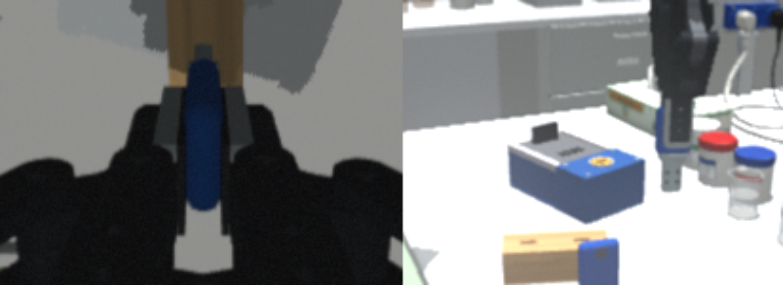

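The key is held upright and centred between the pads, with the blade tip below the fingers at about (271,199) native in the side view. Now to the lock.

Call:
drive_tool([
  [[-0.115,3.5,0,0,0.5],[-0.115,3.5,0,0,0.5],[-0.115,3.5,0,0,0.5],[-0.115,3.5,0,0,0.5],[-0.115,3.5,0,0,0.5],[-0.115,3.5,0,0,0.5],[-0.115,3.5,0,0,0.5],[-0.115,3.5,0,0,0.5],[-0.115,3.5,0,0,0.5],[-0.115,3.5,0,0,0.5],[-0.115,3.5,0,0,0.5]],
])

```text
time: 9.07
eef_pos: [0.5873, 0.07, 0.2127]
ee_rot: [0.169, 0.986, -0.001, -0.003]
contact_force: [1.0, -1.3, -0.4]
width: 0.092
grip_force: 59.6
```

Call:
drive_tool([
  [[0,0,0,-0.1035,0.5],[0,0,0,-0.1035,0.5],[0,0,0,-0.1035,0.5],[0,0,0,-0.1035,0.5],[0,0,0,-0.1035,0.5],[0,0,0,-0.1035,0.5],[0,0,0,0,0.5],[0,0,0,0,0.5],[0,0,0,0,0.5]],
])

```text
time: 9.82
eef_pos: [0.5879, 0.0682, 0.2142]
ee_rot: [-0.139, 0.99, 0.0, -0.002]
contact_force: [-0.0, -0.0, 0.5]
width: 0.098
grip_force: 59.7
```

Run:
```python
from h import *
np.set_printoptions(precision=4,suppress=True)
w=dict(np.load('w2.npz'));print('w2',keyhole(w['p'],w,(90,155,130,195)))
p,d,c=snap('wrist'); s=robot.state(); np.savez('w5.npz',p=p,d=d,**c)
q,dq,cq=snap('side'); np.savez('s5.npz',p=q,d=dq,**cq); print(s)
save('w5',np.hstack([p[60:330,140:372],cv2.convertScaleAbs(q[60:330,130:290],alpha=1.4)]),2)
```

```text
w2 (((110.88945770263672, 173.8679656982422), (21.884746551513672, 25.248085021972656), 133.5047607421875), array([0.5526, 0.0579, 0.066 ]), ((552.8364868164062, 58.095523834228516), 13.37137508392334))
{'time': 9.8667, 'qpos': array([ 0.0442,  0.3444,  1.4926,  0.    ,  1.3069, -1.8067]), 'dq': array([ 0.    , -0.0067, -0.0098,  0.0003,  0.0017, -0.0091]), 'effort': array([  0.0179, -47.879 , -24.9206,   0.0006,   0.0214,   0.016 ]), 'eef_pos': array([0.5882, 0.0682, 0.2146]), 'ee_rot': array([-0.1396,  0.9902,  0.0001, -0.0011]), 'contact_force': array([ 0.2649, -0.5077, -1.0047]), 'moment': array([-0.0006,  0.0229,  0.006 ]), 'grip_force': 59.68778371810913, 'width': 0.09361266890905978}
```

View pics/w5.png

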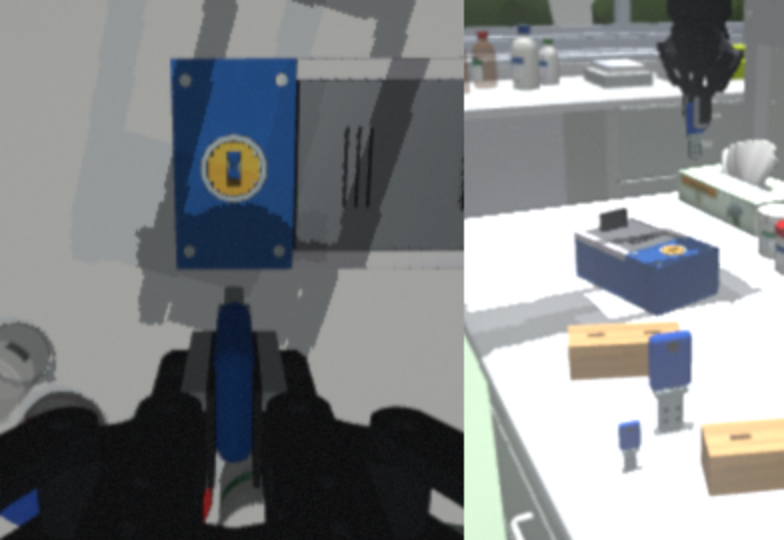

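The wrist view shows the slot at about (257,144) native, with the key's shoulder end at (256,207), in line with it across the fingers. Next I compute the alignment.

Run:
```python
from h import *
from scipy.spatial.transform import Rotation as Ro
np.set_printoptions(precision=4,suppress=True)
w=dict(np.load('w5.npz'));p=w['p']
e,k,e2=keyhole(p,w,(236,125,280,170));print(e,k,e2)
h=cv2.cvtColor(p,cv2.COLOR_RGB2HSV)
b=cv2.inRange(h,(12,90,60),(35,255,255));sl=np.zeros_like(b);sl[130:160,240:275]=255-b[130:160,240:275]
N,l,st,ce=cv2.connectedComponentsWithStats(sl);i=l[int(ce[0][1]*0+e[0][1]),int(e[0][0])];print(st[i],ce[i])
q=onplane(w,np.argwhere(l==i)[:,::-1],.066);print('slot',q.mean(0),cv2.minAreaRect((q[:,:2]*1000).astype(np.float32)))
# lock block edges for yaw
bl=cv2.inRange(h,(100,110,40),(130,255,255));px=np.argwhere(bl[80:200,220:292])[:,::-1]+[220,80];P=depthpt(w,px,w['d']);q=P[(P[:,2]>.06)&(P[:,2]<.068)];print(cv2.minAreaRect((q[:,:2]*1000).astype(np.float32)))
R=Ro.from_euler('z',0).as_matrix()
s=robot.state();M=Ro.from_quat(s['ee_rot']).as_matrix();print('theta',np.degrees(np.arctan2(M[1,1],M[0,1])))
for t in(k,):
    print('tcp->keyhole tool', M.T@(np.array(t)-s['eef_pos']))
# key columns in wrist view: blue head centre line in tool frame
bk=cv2.inRange(h,(100,110,25),(130,255,255));
for r in(215,225,240,260,280):
    x=np.where(bk[r,230:285])[0]+230; print(r,x.min(),x.max(),x.mean())
for r in(203,206,209): print(r,p[r,245:270,:].sum(1))
```

```text
((256.2619934082031, 143.86956787109375), (25.00802230834961, 26.388004302978516), 176.09268188476562) [0.5528 0.058  0.066 ] ((552.9707641601562, 58.29635238647461), 13.420329093933105)
[253 135   8  17 102] [256.3725 142.598 ]
slot [0.5516 0.0578 0.066 ] ((551.9293823242188, 57.99808883666992), (15.675760269165039, 6.940955638885498), 15.970348358154297)
((552.3360595703125, 58.341270446777344), (102.65072631835938, 59.41790771484375), 16.075571060180664)
theta 106.07464657909627
tcp->keyhole tool [ 0.0369 -0.      0.149 ]
215 250 263 256.5
225 248 265 256.5
240 246 267 256.5
260 247 265 256.0
280 248 265 256.5
203 [304 307 308 306 292 288 302 249 215 205 191 192 191 207 209 212 242 271
 271 270 276 295 304 305 305]
206 [304 310 310 308 307 306 294 206 152 142 148 150 145 149 150 153 182 258
 274 272 289 306 308 310 310]
209 [309 307 308 307 305 307 298 184 145 147 140 148 142 147 150 151 174 289
 306 303 308 307 304 306 308]
```

Call:
drive_tool([
  [[1.85,0,0,0,0.5],[1.8,0,0,0,0.5],[0,0,2.5,0,0.5],[0,0,2.5,0,0.5],[0,0,2.5,0,0.5],[0,0,2,0,0.5],[0,0,0.7,0,0.5],[0,0,0,0,0.5],[0,0,0,0,0.5],[0,0,0,0,0.5]],
])

```text
time: 10.75
eef_pos: [0.5551, 0.0582, 0.1151]
ee_rot: [-0.14, 0.99, -0.0, 0.001]
contact_force: [0.2, 0.4, -0.4]
width: 0.096
grip_force: 59.7
```

Run:
```python
from h import *
np.set_printoptions(precision=4,suppress=True)
s=robot.state();p,d,c=snap('wrist');  np.savez('w6.npz',p=p,d=d,**c)
q,dq,cq=snap('side'); np.savez('s6.npz',p=q,d=dq,**cq); print(s['eef_pos'],s['ee_rot'],s['contact_force'])
a=cv2.resize(p[160:290,205:310],None,fx=4,fy=4,interpolation=cv2.INTER_CUBIC);b=cv2.resize(q[140:205,195:265],None,fx=5,fy=5,interpolation=cv2.INTER_CUBIC)
b=cv2.copyMakeBorder(b,0,a.shape[0]-b.shape[0],0,0,0); save('w6',np.hstack([a,b]))
```

```text
[0.5551 0.0582 0.1151] [-0.1405  0.9901 -0.0001  0.0013] [ 0.218   0.385  -0.3838]
```

View pics/w6.png

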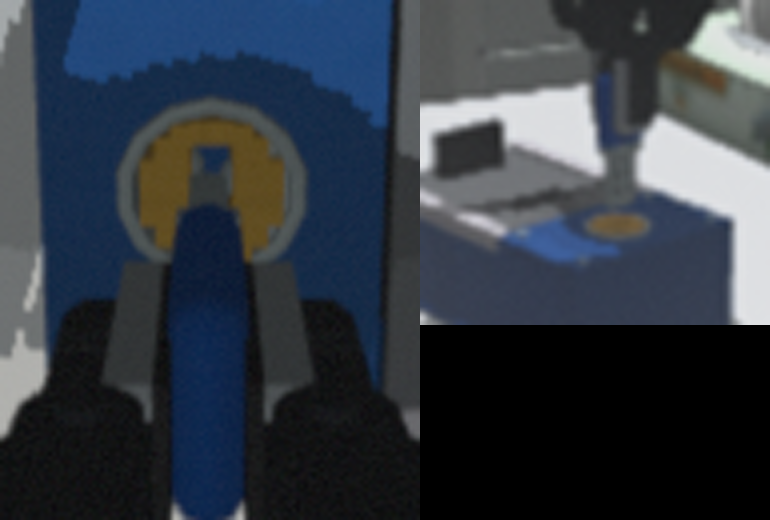

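Run:
```python
from h import *
from scipy.spatial.transform import Rotation as Ro
np.set_printoptions(precision=4,suppress=True)
w=dict(np.load('w6.npz'));p=w['p']
M=Ro.from_quat([-.1397,.9902,0,0]).as_matrix(); t0=np.array([.553,.0583,.066])
print('profile');[print(r,p[r,254:261].mean(0).astype(int),w['d'][r,255:260].mean().round(4),(M.T@(depthpt(w,[[257,r]],w['d'])[0]-t0)*1000).round(1)) for r in range(190,216)]
for z in(.072,.074,.076,.078): print(z,[(M.T@(onplane(w,[[257.5,r]],z)[0]-t0)*1000).round(1)[:2] for r in(199,201,203)])
print('slot edge',[(M.T@(onplane(w,[[257.5,r]],.066)[0]-t0)*1000).round(1)[:2] for r in(195.5,197)])
h=cv2.cvtColor(p,cv2.COLOR_RGB2HSV);b=cv2.inRange(h,(12,90,60),(35,255,255))
for r in(190,192,196,200,204,208):
    x=np.where(b[r,230:290])[0]+230; print(r,x.min(),x.max(),(x.min()+x.max())/2)
```

```text
profile
190 [79 64 31] 0.1991 [12.9 -0.5 -0.1]
191 [93 75 32] 0.1984 [12.4 -0.5 -1. ]
192 [95 76 32] 0.1979 [12.1 -0.5 -2.6]
193 [95 76 33] 0.1988 [10.8 -0.5 -0.2]
194 [94 75 33] 0.1987 [10.3 -0.5 -1.1]
195 [86 71 38] 0.1989 [ 9.4 -0.5 -0.5]
196 [64 60 56] 0.1989 [ 9.1 -0.5 -1.7]
197 [33 46 68] 0.2533 [-6.9 -0.4 51.2]
198 [28 46 69] 0.2534 [-7.7 -0.4 50.7]
199 [30 48 69] 0.2467 [-8.8 -0.4 51.3]
200 [33 49 69] 0.2465 [-9.7 -0.4 51.5]
201 [37 50 68] 0.2472 [-10.6  -0.4  51.2]
202 [40 52 66] 0.2473 [-11.9  -0.4  52.8]
203 [47 54 61] 0.2284 [  7.5  -0.5 -12.5]
204 [49 54 55] 0.1863 [  7.4  -0.5 -14.3]
205 [50 55 55] 0.1843 [  7.   -0.5 -15.1]
206 [51 55 55] 0.1822 [  7.4  -0.5 -18.5]
207 [51 55 55] 0.1804 [  7.4  -0.5 -20.5]
208 [51 56 56] 0.1783 [  7.2  -0.5 -22. ]
209 [51 55 56] 0.1772 [  7.2  -0.5 -23.7]
210 [45 51 55] 0.1749 [  7.6  -0.5 -26.8]
211 [31 40 54] 0.1586 [ 13.2  -0.5 -45. ]
212 [17 30 53] 0.1528 [ 13.9  -0.5 -48.6]
213 [15 28 53] 0.1515 [ 13.5  -0.5 -49.2]
214 [13 27 52] 0.1199 [  63.5   -0.8 -192.2]
215 [14 28 53] 0.1481 [ 13.8  -0.6 -53. ]
0.072 [array([ 8.2, -0.1]), array([ 6.9, -0.1]), array([ 5.5, -0.1])]
0.074 [array([ 8.8, -0.2]), array([ 7.5, -0.2]), array([ 6.1, -0.1])]
0.076 [array([ 9.4, -0.2]), array([ 8.1, -0.2]), array([ 6.7, -0.2])]
0.078 [array([10. , -0.2]), array([ 8.7, -0.2]), array([ 7.3, -0.2])]
slot edge [array([ 9. , -0.1]), array([ 7.9, -0.1])]
190 252 263 257.5
192 247 268 257.5
196 243 271 257.0
200 240 275 257.5
204 240 275 257.5
208 240 275 257.5
```

The close-up shows the blade's front edge at row 203 and the slot's far edge at row 197 (native). That puts the blade about 0.5 mm short in tool x, with y aligned within 0.3 mm. I correct this and descend slowly.

Call:
drive_tool([
  [[0.05,0.01,0.5,0,0.5],[0,0,0.3,0,0.5],[0,0,0.1,0,0.5],[0,0,0.1,0,0.5],[0,0,0.1,0,0.5],[0,0,0.1,0,0.5],[0,0,0.1,0,0.5],[0,0,0,0,0.5]],
], newtons=90)

```text
time: 11.52
eef_pos: [0.5538, 0.0582, 0.1008]
ee_rot: [-0.141, 0.99, 0.0, 0.0]
contact_force: [1.4, -0.2, -1.1]
width: 0.087
grip_force: 87.8
```

Call:
drive_tool([
  [[0,0,0.1,0,0.5],[0,0,0.1,0,0.5],[0,0,0.1,0,0.5],[0,0,0.1,0,0.5],[0,0,0,0,0.5]],
])

```text
time: 11.93
eef_pos: [0.5538, 0.058, 0.0968]
ee_rot: [-0.141, 0.99, -0.0, 0.0]
contact_force: [1.8, 0.5, -0.4]
width: 0.087
grip_force: 88.0
```

Call:
drive_tool([
  [[0,0,0.2,0,0.5],[0,0,0.2,0,0.5],[0,0,0.2,0,0.5],[0,0,0,0,0.5]],
])

```text
time: 12.27
eef_pos: [0.5539, 0.0579, 0.0909]
ee_rot: [-0.141, 0.99, -0.0, 0.001]
contact_force: [3.2, -0.4, 0.5]
width: 0.087
grip_force: 88.1
```

Call:
drive_tool([
  [[0,0,0.1,0.04,0.5],[0,0,0.1,-0.08,0.5],[0,0,0.1,0.08,0.5],[0,0,0,-0.08,0.5],[0,0,0,0.04,0.5]],
])

```text
time: 12.68
eef_pos: [0.5538, 0.0582, 0.0884]
ee_rot: [-0.142, 0.99, -0.0, 0.001]
contact_force: [1.7, -0.6, 3.9]
width: 0.09
grip_force: 88.8
```

Call:
drive_tool([
  [[0,0,0.1,0.04,0.5],[0,0,0.1,-0.08,0.5],[0,0,0.05,0.08,0.5],[0,0,0,-0.08,0.5],[0,0.03,0,0.08,0.5],[0,-0.06,0,-0.08,0.5],[0,0.06,0,0.08,0.5],[0,-0.03,0,-0.04,0.5]],
])

```text
time: 13.35
eef_pos: [0.5537, 0.0583, 0.0855]
ee_rot: [-0.139, 0.99, 0.0, 0.001]
contact_force: [1.7, 1.8, 0.9]
width: 0.088
grip_force: 88.1
```

Passed the first pin. Continuing with the same push and wiggle.

Call:
drive_tool([
  [[0,0,0.2,0,0.5],[0,0,0.2,0.04,0.5],[0,0,0.1,-0.08,0.5],[0,0,0.1,0.08,0.5],[0,0,0,-0.08,0.5],[0,0.03,0,0.08,0.5],[0,-0.06,0,-0.08,0.5],[0,0.06,0,0.08,0.5],[0,-0.03,0,-0.04,0.5]],
])

```text
time: 14.1
eef_pos: [0.5537, 0.0583, 0.0792]
ee_rot: [-0.139, 0.99, 0.0, 0.001]
contact_force: [1.2, 2.1, 0.1]
width: 0.091
grip_force: 88.0
```

Call:
drive_tool([
  [[0,0,0.1,0,0.5],[0,0,0.1,0.04,0.5],[0,0,0,-0.08,0.5],[0,0,0,0.08,0.5],[0,0,0,-0.08,0.5],[0,0,0,0.04,0.5]],
])

```text
time: 14.6
eef_pos: [0.5539, 0.0583, 0.0783]
ee_rot: [-0.141, 0.99, 0.0, 0.001]
contact_force: [1.8, 0.8, 8.9]
width: 0.091
grip_force: 89.3
```

Call:
drive_tool([
  [[0,0,0.1,0,0.5],[0,0,0.1,0.05,0.5],[0,0,0,-0.1,0.5],[0,0,0,0.1,0.5],[0,0.04,0,-0.1,0.5],[0,-0.08,0,0.1,0.5],[0,0.04,0,-0.05,0.5],[0,0,0,0,0.5]],
])

```text
time: 15.27
eef_pos: [0.5541, 0.0583, 0.0781]
ee_rot: [-0.141, 0.99, -0.0, 0.002]
contact_force: [-3.5, 1.5, 21.3]
width: 0.091
grip_force: 91.3
```

Run:
```python
from h import *
np.set_printoptions(precision=4,suppress=True)
s=robot.state();p,d,c=snap('wrist');  np.savez('w7.npz',p=p,d=d,**c)
q,dq,cq=snap('side'); np.savez('s7.npz',p=q,d=dq,**cq); print(s['eef_pos'],s['ee_rot'],s['contact_force'])
a=cv2.resize(p[160:290,205:310],None,fx=4,fy=4,interpolation=cv2.INTER_CUBIC);b=cv2.resize(q[140:205,195:265],None,fx=5,fy=5,interpolation=cv2.INTER_CUBIC)
b=cv2.copyMakeBorder(b,0,a.shape[0]-b.shape[0],0,0,0); save('w7',np.hstack([a,b]))
for r in range(200,222,2): print(r,p[r,254:261].mean(0).astype(int),depthpt(c,[[257,r]],d)[0])
```

```text
[0.5541 0.0583 0.0781] [-0.1409  0.99   -0.0001  0.0015] [-3.4693  1.5029 21.2632]
200 [27 46 74] [0.5363 0.0533 0.0648]
202 [66 72 75] [0.5372 0.0536 0.0654]
204 [84 92 92] [0.5379 0.0538 0.0669]
206 [76 80 78] [0.5391 0.0541 0.0667]
208 [75 61 31] [0.5405 0.0545 0.0658]
210 [85 69 40] [0.5416 0.0549 0.0659]
212 [22 33 55] [0.5392 0.0542 0.0764]
214 [13 29 55] [0.5388 0.054  0.0807]
216 [13 28 55] [0.5393 0.0542 0.0824]
218 [13 29 55] [0.5392 0.0541 0.0855]
220 [15 30 56] [0.5389 0.0541 0.0891]
```

View pics/w7.png

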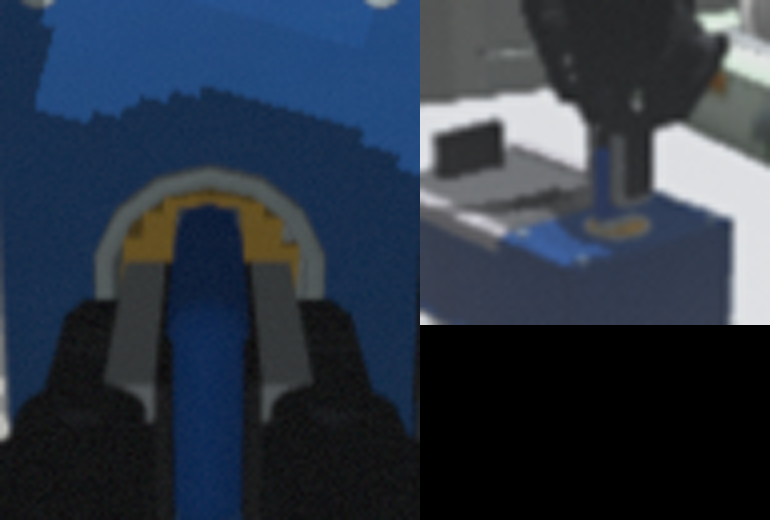

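The key head sits low over the plug in both crops (head bottom at row 211 native). TCP height 0.078 matches the seat height worked out from the grasp, and 21 N with wiggling no longer moves it, so I take it as seated. Easing the push slightly and turning clockwise.

Call:
drive_tool([
  [[0,0,-0.2,0,0.5],[0,0,0,0.1,0.5],[0,0,0,0.1,0.5],[0,0,0,0.1,0.5],[0,0,0,0.1,0.5],[0,0,0,0.1,0.5],[0,0,0,0.1,0.5]],
])

```text
time: 15.95
eef_pos: [0.5538, 0.0575, 0.0783]
ee_rot: [0.161, 0.987, -0.0, 0.001]
contact_force: [0.6, -1.8, 10.1]
width: 0.088
grip_force: 89.7
```

Call:
drive_tool([
  [[0,0,0,0.1,0.5],[0,0,0,0.1,0.5],[0,0,0,0.1,0.5],[0,0,0,0.1,0.5],[0,0,0,0.1,0.5],[0,0,0,0.1,0.5],[0,0,0,0.1,0.5],[0,0,0,0.1,0.5],[0,0,0,0.1,0.5],[0,0,0,0.06,0.5],[0,0,0,0,0.5],[0,0,0,0,0.5]],
])

```text
time: 16.95
eef_pos: [0.5528, 0.0567, 0.0783]
ee_rot: [0.596, 0.803, -0.001, 0.001]
contact_force: [-0.9, -3.7, 11.7]
width: 0.091
grip_force: 89.9
```

Run:
```python
from h import *
np.set_printoptions(precision=4,suppress=True)
s=robot.state();p,d,c=snap('wrist');q,dq,cq=snap('side');t,_,_=snap('top');print(s)
a=cv2.resize(p[130:290,185:330],None,fx=3,fy=3,interpolation=cv2.INTER_CUBIC);b=cv2.resize(q[140:205,195:265],None,fx=5,fy=5,interpolation=cv2.INTER_CUBIC)
b=cv2.copyMakeBorder(b,0,a.shape[0]-b.shape[0],0,0,0); save('w8',np.hstack([a,b]))
```

```text
{'time': 16.95, 'qpos': array([ 0.0278,  0.4393,  1.7402, -0.003 ,  0.9624, -0.2633]), 'dq': array([ 0.0008,  0.0008, -0.0007,  0.0023, -0.0027, -0.0079]), 'effort': array([  2.0422, -41.4935, -16.2329,   1.2575,  -0.3547,   0.157 ]), 'eef_pos': array([0.5528, 0.0567, 0.0783]), 'ee_rot': array([ 0.5964,  0.8027, -0.001 ,  0.0006]), 'contact_force': array([-0.8569, -3.6902, 11.7048]), 'moment': array([-0.7024,  0.1339,  0.0633]), 'grip_force': 89.94832277297974, 'width': 0.09086116904058225}
```

View pics/w8.png

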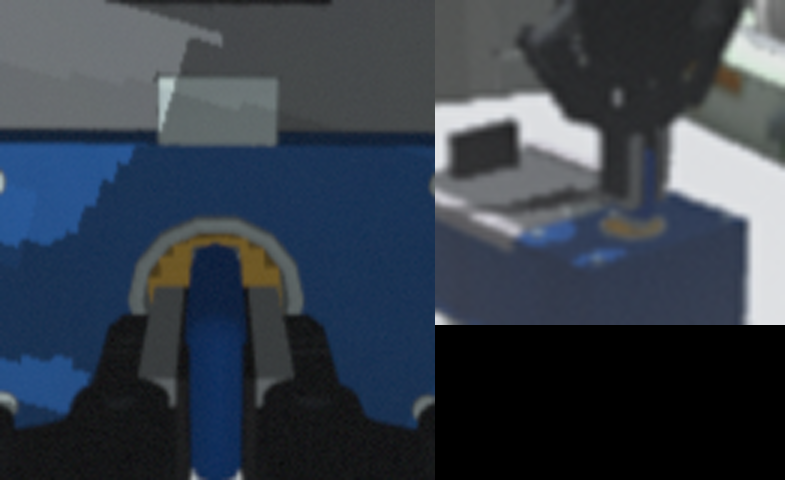

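The key is seated and turned. The wrist crop shows a locking bolt extended over the cover at (217,110), and the tool has turned 1.56 rad with the grip at 90 N. I'm handing it in.

```bash
python3 -c "
from workcell import robot
print(robot.job_done())"
```

```text
the job is handed in; nothing more can be done
None
```

The job is handed in: the cover is shut, the blue key is seated and held turned by about 1.56 rad (tool rotation) under a 90 N grip, and neither the yellow key nor the jar and beakers were touched; the interface returned no pass or fail verdict.

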